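# Hang the red T-handle key on the empty hook of the key carousel

### The arm

A 6-joint arm with a two-finger parallel gripper is mounted at the origin on the work surface. World frame = base frame: x ahead of the robot, y to its left, z up, the work surface at z = 0. Lengths are in m, angles in rad, forces in N, time in s.
With the tool pointing down it reaches from about 0.3 to 0.775 m from the base axis. Payload 14.6 kg.
Tool frame: the origin (TCP) lies at the very end of the fingers, on their centre line; the grasp point (between the pads) lies 19 mm behind it; x points along the fingers, y is the direction in which the jaws open and shut, and the axes are right-handed (so a half turn about x gives the same grasp; the last joint's range is limited). The gripper opens to 94 mm and grips with 3 to 60 N. Pads are 16 mm wide; open, the fingers measure 119 mm over their backs; the gripper's body (75 mm by 177 mm) begins 78 mm behind the grasp point.
Start: joints at [1.048, 0.3, 1.521, -0, 1.321, -0.067], TCP at [0.242, 0.494, 0.205] pointing down, gripper open.
Joint ranges: [-3.03, 3.03], [-0.79, 2.21], [0.23, 2.52], [-1.04, 4.18], [0, 3.07], [-2.55, 2.55]. Speed limits (rad/s): [2.22, 2.22, 2.57, 3.14, 3.14, 3.14].

### API

Orientations are given as [roll, pitch, yaw] about the fixed x, y, z axes, in that order (R = Rz(yaw) Ry(pitch) Rx(roll)).
In Python, from station import ctrl, viewer, hand_in gives the robot as it stands. The module is installed in compiled form; this text tells all that it offers.
- The arm moves only by the tool play_rows, never from a script. Its argument "deltas" is a list that holds one entry, the list of rows, each a list of 7 numbers: the shift along the tool's x, y, z in mm, then the turn, a rotation vector about the tool's x, y, z in rad, then the finger opening in mm, from 0 to 94. In form: [[[dx, dy, dz, ax, ay, az, gripper], ...]]. A call has 1 to 10 rows; each row shifts and turns the commanded pose from where the row before left it, along the tool's axes as they then stand; what a row does not reach is not made up. A row lasts 1/10 s, in which the tool goes at most 50 mm and 8.59 degrees, less where a joint would pass 70% of its speed; a pose out of reach is approached as far as the arm can. A call with a gripper value outside its range is refused whole. The fingers move at their own pace and stop on an object; "grip_force" is the grip in N (left out, the last holds). Time passes only in rows, so rows that do not move let the fingers close. It gives the time, the measured TCP pose, the force and the opening at its end, in the units of the state.
- ctrl.get_obs(): the state, without advancing time (a new reading comes with each control period).
- viewer.camera(name): name is "scene" or "top" or "wrist"; returns a dict with "img" (384x512x3 uint8, red, green, blue), "fx", "fy", "cx", "cy" (pixels), "rvec" (rotation vector, rad) and "tvec" (3), from world to camera coordinates, as OpenCV has them. Camera axes: x right, y down, z forward; pixel columns grow to the right and rows downward; lengths in m; the calibration is good to about 2 mm. The wrist camera is an equidistant fisheye: a pixel r from the principal point sees the ray r / f radians off the axis. A picture is of the moment at which its call begins. There is no depth.
- hand_in(): hands the job in, once; it reports no verdict.
The state is a dict: "time_s": time; "qpos": joint angles; "joint_vel": joint speeds; "tau": joint torques, N m; "ee_pos": TCP position; "eef_rot": TCP orientation; "force": force on the tool from outside, world axes, zero at the start; "moment": the same for the moment, N m; "grip_width": finger opening in m.
Only numpy, scipy, OpenCV 4.12 (cv2) and the standard library are available. Lean on these libraries where they do the work, as an engineer would, in place of code of your own. Each camera call takes 0.05 s, during which the arm holds its last target.

### The job

Turn the key carousel beside the mill until its one empty hook faces the yellow arrow on its foot. Then take the red T-handled key out of the wooden stand and hang it in that empty hook, its bar resting level across both prongs and the hook still at the arrow; leave the blue key standing where it is.

Things in the scene. Friction and masses are not known exactly. Their poses are not given: they have to be found in the camera images.
- red_key: loose T-handled key, 0.12 kg: red bar 80 x 16 x 24 mm high, steel shaft 8 mm thick, 80 mm long, down from its middle. Origin: middle of the bar's underside; x along the bar, z up. Starts upright in one of two holes of a fixed wooden stand (70 x 170 x 50 mm high), underside of the bar 90 mm above the bench. Grip across the bar's 16 mm from above; it lifts straight out of a loose hole 40 mm deep.
- blue_key: the same key with a blue bar, to be left alone in the stand's other hole; same origin and axes. The holes are 100 mm apart and both bars lie square to the line between them.
- carousel: fixed dark foot, 12 mm high; origin on the upright turning axis at bench level, x towards its yellow arrow. Its rotor turns either way, stays where left (0.1 N m): 120 mm disc, top 120 mm up, 4 hooks, 3 with keys fixed in them (tops 157 mm up). A round white peg that spins freely, 18 mm thick, 120 to 190 mm up, 45 mm from the axis opposite the empty hook, turns it: grip its top 20 mm.
- empty_hook (a point): seat of the empty hook, 100 mm from the axis, 133 mm above the bench: a hung key's origin lies here. Turns with the rotor: x outward, y across the prongs, z up. Two 8 mm prongs run outward, 42 mm apart inside; tips turn up to 151 mm above the bench at 133 mm from the axis, a hump of 145 mm lies at 74 mm. The bar lies across both prongs between hump and tips, the shaft down between them.
There are look-alikes about, which are no part of the job. There is more than one size of the red_key; the one meant has the size given above.

How it is judged:
On the way, in this order (a step that is already met when the one before it is completed fails the run):
1. the empty hook has been turned to the arrow (within about 20 mm sideways at the hook's seat, 11 degrees) (x of empty_hook in the frame of carousel above 0.08 m and y of empty_hook in the frame of carousel between -0.02 and 0.02 m), for 0.3 s.
2. the red key hangs in the empty hook (horizontal distance between red_key and empty_hook below 0.025 m and z of red_key in the frame of empty_hook between -0.005 and 0.005 m and contact force between red_key and carousel above 0.2 N), for 0.2 s.
At the end, for the whole second after the job is handed in: the hook's seat is at the arrow (within 20 mm sideways), and the red key hangs at rest in that hook: its bar's underside on the prongs (within 5 mm in height), within 25 mm of the seat's middle, upright within 0.2 rad, carried by the hook (all of step 1 and all of step 2 and angle between red_key's own z axis and vertical below 0.2 rad and linear speed of red_key below 0.02 m/s); the robot touches nothing.
It fails at once if the blue key is moved more than 30 mm (distance of blue_key from where it was at the start of the episode above 0.03 m).
It also fails if it takes over 58 s, if anything falls off the work surface, if the arm or the gripper's body presses on something with over 40 N, if the wrist force passes 120 N, or if a joint passes its speed limit or range.

## Working session

There is one attempt and no reset: what is moved stays moved. The work goes in short steps, Python scripts to look and compute and a tool call to move; the robot and the scene stay as the last step left them, time stands still between calls to the robot, and variables do not carry over. Pictures are saved under pics/ and viewed, and the job is handed in when it is done.

Besides the shell and the picture viewer there is one more tool, called after "Call:" in YAML: its name, and indented under it one key for each argument. play_rows: Moves the arm, as the interface text tells. Its arguments: {"type":"object","properties":{"deltas":{"type":"array","items":{"type":"array","items":{"type":"array","items":{"type":"number"}}}},"grip_force":{"type":"number"}},"required":["deltas"]}

```bash
mkdir -p pics
cat > h.py <<'E'
import numpy as np, cv2, pickle
from station import ctrl, viewer, hand_in
def snap(n,tag):
    c=viewer.camera(n); cv2.imwrite(f'pics/{tag}.png',c['img'][:,:,::-1]); pickle.dump(c,open(f'pics/{tag}.pkl','wb')); return c
E
python3 - <<'E'
from h import *
for n in('scene','top','wrist'):
    c=snap(n,n+'0'); print(n,{k:np.round(v,4) for k,v in c.items() if k!='img'})
print(ctrl.get_obs())
E
```

```text
scene {'fx': np.float64(442.6842), 'fy': np.float64(442.6842), 'cx': np.float64(255.8485), 'cy': np.float64(187.385), 'rvec': array([ 2.1869,  0.5108, -0.2593]), 'tvec': array([-0.4372, -0.0602,  1.2046])}
top {'fx': np.float64(427.4236), 'fy': np.float64(427.4236), 'cx': np.float64(258.0193), 'cy': np.float64(194.6334), 'rvec': array([ 2.0631, -2.1523,  0.2362]), 'tvec': array([0.0037, 0.5058, 1.0194])}
wrist {'fx': np.float64(297.3186), 'fy': np.float64(297.3186), 'cx': np.float64(254.9201), 'cy': np.float64(193.5456), 'rvec': array([-2.4756, -1.5443, -0.1989]), 'tvec': array([-0.5493, -0.0265,  0.39  ])}
{'time_s': 0.15, 'qpos': array([ 1.04841212e+00,  3.00347357e-01,  1.52141827e+00,  5.44214414e-06,
        1.32065656e+00, -6.65853426e-02]), 'joint_vel': array([ 0.00131547, -0.00181154, -0.00247595,  0.00061631,  0.00057084,
        0.00015862]), 'tau': array([-2.17280813e-04, -5.31957364e+01, -3.52818918e+01,  7.08476384e-02,
        2.35646311e-02, -5.28268288e-06]), 'ee_pos': array([0.24200253, 0.4936961 , 0.20502307]), 'eef_rot': array([-1.64373654,  1.56996678, -2.09953676]), 'force': array([-0.35309431, -0.84222408, -0.36758524]), 'moment': array([ 0.0514269 ,  0.03120954, -0.00253979]), 'grip_width': 0.09413471608962003}
```

View pics/scene0.png

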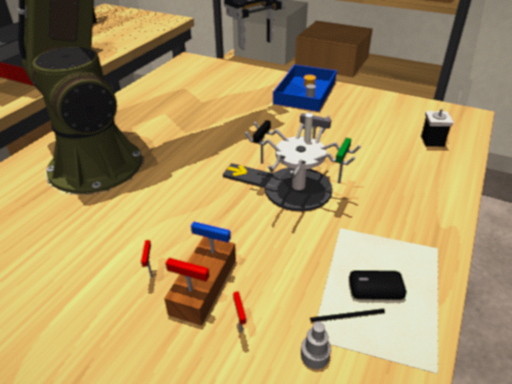

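View pics/top0.png

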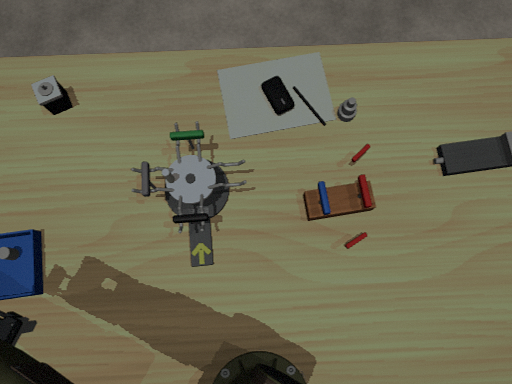

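View pics/wrist0.png

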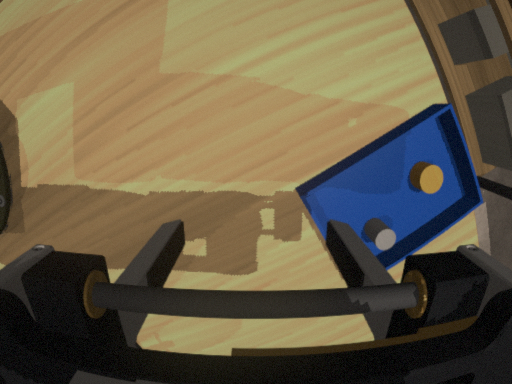

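Run:
```python
import cv2
a=cv2.imread('pics/top0.png'); 
cv2.imwrite('pics/t_car.png',cv2.resize(a[115:275,120:260],None,fx=5,fy=5,interpolation=cv2.INTER_CUBIC)[:,:800][:600*2:1][:800] if 0 else cv2.resize(a[115:275,120:260],None,fx=3.75,fy=3.75,interpolation=cv2.INTER_CUBIC))
cv2.imwrite('pics/t_st.png',cv2.resize(a[130:260,290:390],None,fx=4.5,fy=4.5,interpolation=cv2.INTER_CUBIC))
a=cv2.imread('pics/scene0.png'); 
cv2.imwrite('pics/s_car.png',cv2.resize(a[90:220,210:370],None,fx=4.5,fy=4.5,interpolation=cv2.INTER_CUBIC))
cv2.imwrite('pics/s_st.png',cv2.resize(a[210:350,130:260],None,fx=4,fy=4,interpolation=cv2.INTER_CUBIC))
```

```text
(no output)
```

View pics/t_car.png

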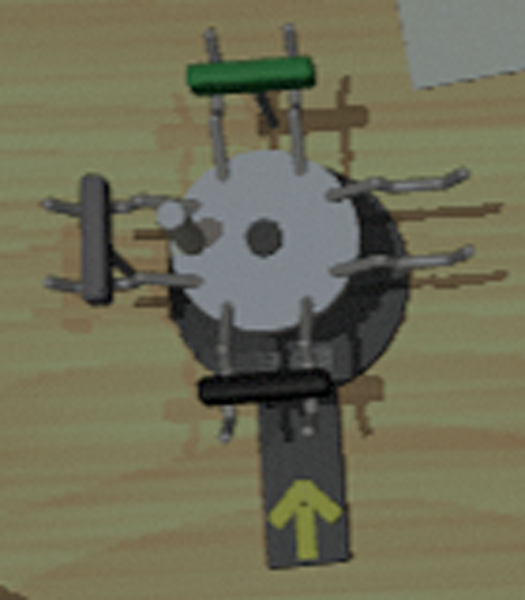

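View pics/t_st.png

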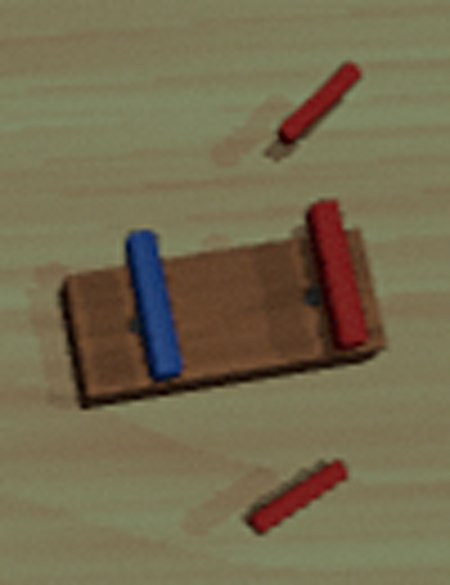

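View pics/s_car.png

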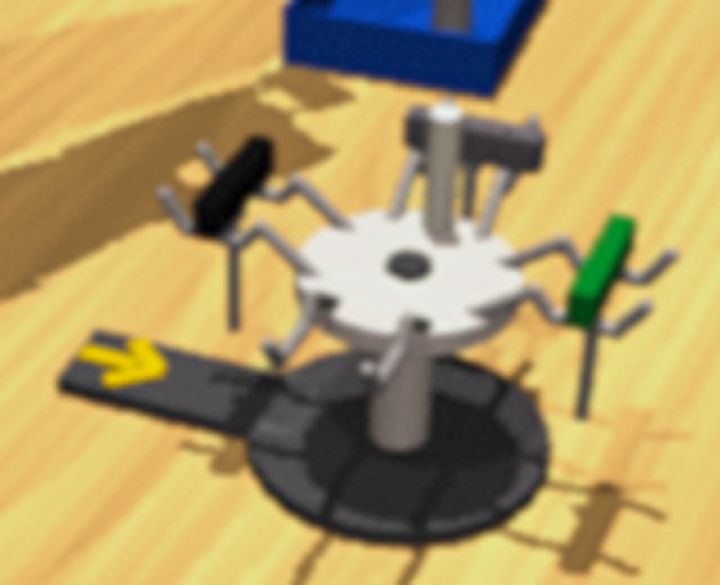

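View pics/s_st.png

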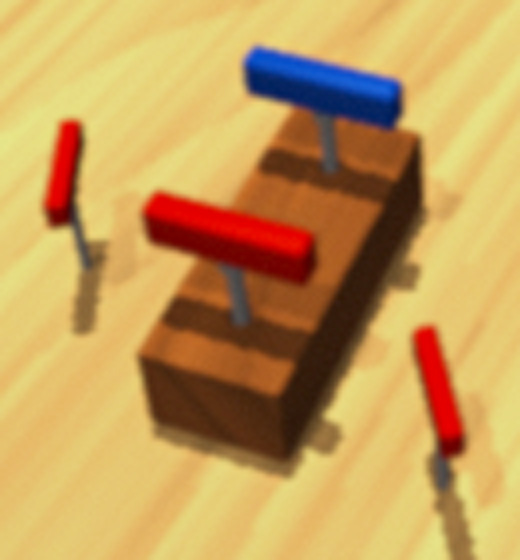

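```bash
cat >> h.py <<'E'
def ray(c,px,z):
    R=cv2.Rodrigues(c['rvec'])[0]; K=np.array([[c['fx'],0,c['cx']],[0,c['fy'],c['cy']],[0,0,1]])
    d=R.T@np.linalg.inv(K)@np.array([px[0],px[1],1.]); o=-R.T@c['tvec'].ravel()
    return o+d*(z-o[2])/d[2]
def proj(c,P):
    K=np.array([[c['fx'],0,c['cx']],[0,c['fy'],c['cy']],[0,0,1]])
    return cv2.projectPoints(np.array(P,float).reshape(-1,1,3),c['rvec'],c['tvec'],K,None)[0][:,0]
def load(t): return pickle.load(open(f'pics/{t}.pkl','rb'))
E
python3 - <<'E'
from h import *
t=load('top0'); s=load('scene0')
f=lambda x,y:(x/3.75+120,y/3.75+115); g=lambda x,y:(x/4.5+290,y/4.5+130)
F=lambda x,y:(x/4.5+210,y/4.5+90); G=lambda x,y:(x/4+130,y/4+210)
def T(n,p,z): print('top',n,ray(t,p,z).round(4))
def S(n,p,z): print('sc',n,ray(s,p,z).round(4))
T('axis',f(264,238),.12);S('axis',F(409,265),.12)
T('footend',f(310,563),.012);S('footend',F(78,362),.012)
T('arr tail',f(308,555),.012);T('arr tip',f(303,482),.012);
S('arr tail',F(85,352),.012);S('arr tip',F(166,368),.012)
T('peg',f(172,213),.19);S('peg',F(445,113),.19)
T('tip',f(465,175),.151);T('tip',f(467,252),.151)
S('tip',F(272,352),.151);S('tip',F(370,370),.151)
T('r1',g(323,205),.114);T('r2',g(352,342),.114);T('b1',g(143,234),.114);T('b2',g(167,374),.114)
S('r1',G(158,200),.114);S('r2',G(305,240),.114);S('b1',G(258,52),.114);S('b2',G(393,88),.114)
E
```

```text
top axis [0.5373 0.142  0.12  ]
sc axis [0.5358 0.1447 0.12  ]
top footend [0.3387 0.1293 0.012 ]
sc footend [0.3443 0.1219 0.012 ]
top arr tail [0.3441 0.1306 0.012 ]
top arr tip [0.3935 0.1333 0.012 ]
sc arr tail [0.3431 0.1325 0.012 ]
sc arr tip [0.3932 0.1391 0.012 ]
top peg [0.5361 0.1856 0.19  ]
sc peg [0.5358 0.1842 0.19  ]
top tip [0.5641 0.0125 0.151 ]
top tip [0.5149 0.013  0.151 ]
sc tip [0.5226 0.0028 0.151 ]
sc tip [0.5691 0.0096 0.151 ]
top r1 [ 0.5288 -0.2678  0.114 ]
top r2 [ 0.454  -0.2759  0.114 ]
top b1 [ 0.5169 -0.1707  0.114 ]
top b2 [ 0.4411 -0.1776  0.114 ]
sc r1 [ 0.4591 -0.2781  0.114 ]
sc r2 [ 0.529  -0.2694  0.114 ]
sc b1 [ 0.4464 -0.1779  0.114 ]
sc b2 [ 0.5169 -0.1711  0.114 ]
```

```bash
cat >> h.py <<'E'
from scipy.spatial.transform import Rotation as Ro
def plan(target,yaw=None,obs=None,maxmm=40):
    """yaw: wanted direction of tool y in deg (mod 180). turn first about tool x, then shift."""
    o=obs or ctrl.get_obs(); R=Ro.from_euler('xyz',o['eef_rot']).as_matrix(); p=o['ee_pos']
    cy=np.degrees(np.arctan2(R[1,1],R[0,1])); print('t',round(o['time_s'],2),'pos',p.round(4),'yaw',round(cy,2),'q',np.round(o['qpos'],2),'w',o['grip_width'].round(4),'F',o['force'].round(1),'toolx',R[:,0].round(4))
    if yaw is not None:
        d=(yaw-cy+90)%180-90; a=-np.radians(d) # tool x down
        print('turn about x',round(a,4),'rad'); R=R@Ro.from_rotvec([a,0,0]).as_matrix()
    v=R.T@(np.array(target)-p)*1000; n=int(np.ceil(np.linalg.norm(v)/maxmm)); print('shift tool mm',v.round(1),'rows',n,'per row',(v/n).round(1))
E
python3 - <<'E'
from h import *
plan([.536,.186,.23])
plan([.536,.186,.23],90)
E
```

```text
Traceback (most recent call last):
  File "h.py", line 17, in plan
    cy=np.degrees(np.arctan2(R[1,1],R[0,1])); print('t',round(o['time_s'],2),'pos',p.round(4),'yaw',round(cy,2),'q',np.round(o['qpos'],2),'w',o['grip_width'].round(4),'F',o['force'].round(1),'toolx',R[:,0].round(4))
                                                                                                                                              ^^^^^^^^^^^^^^^^^^^^^
AttributeError: 'float' object has no attribute 'round'
```

```bash
sed -i "s/o\['grip_width'\].round(4)/round(float(o['grip_width']),4)/" h.py
python3 - <<'E'
from h import *
plan([.536,.186,.23])
plan([.536,.186,.23],90)
E
```

```text
t 0.15 pos [0.242  0.4937 0.205 ] yaw 63.88 q [ 1.05  0.3   1.52  0.    1.32 -0.07] w 0.0941 F [-0.4 -0.8 -0.4] toolx [-4.e-04 -7.e-04 -1.e+00]
shift tool mm [ -24.9 -146.9  399.4] rows 11 per row [ -2.3 -13.4  36.3]
t 0.15 pos [0.242  0.4937 0.205 ] yaw 63.88 q [ 1.05  0.3   1.52  0.    1.32 -0.07] w 0.0941 F [-0.4 -0.8 -0.4] toolx [-4.e-04 -7.e-04 -1.e+00]
turn about x -0.4558 rad
shift tool mm [ -24.9 -307.7  294. ] rows 11 per row [ -2.3 -28.   26.7]
```

Call:
play_rows:
  deltas:
    - [[-3,0,0,0.14,0,0,50],[-3,0,0,0.14,0,0,50],[-3,0,0,0.14,0,0,50],[-3,0,0,0.14,0,0,50],[-3,0,0,0.14,0,0,50],[-3,0,0,0.14,0,0,50],[-3,0,0,0.14,0,0,50],[-4,0,0,0.135,0,0,50]]

```text
time_s: 0.95
ee_pos: [0.242, 0.4937, 0.2302]
eef_rot: [-0.525, 1.57, -2.102]
force: [-0.1, 0.1, -0.7]
grip_width: 0.0503
```

Call:
play_rows:
  deltas:
    - [[0,25,26,0,0,0,50],[0,30,31,0,0,0,50],[0,30,31,0,0,0,50],[0,30,31,0,0,0,50],[0,30,31,0,0,0,50],[0,30,31,0,0,0,50],[0,30,31,0,0,0,50],[0,30,31,0,0,0,50],[0,30,31,0,0,0,50],[0,29,34,0,0,0,50]]

```text
time_s: 1.95
ee_pos: [0.5371, 0.1845, 0.2303]
eef_rot: [-1.622, 1.571, 3.091]
force: [-0.4, 0.8, -0.1]
grip_width: 0.05
```

Run:
```python
from h import *
snap('wrist','w1');snap('scene','s1')
plan([.536,.186,.17],0)
```

```text
t 2.05 pos [0.5383 0.1822 0.2297] yaw -0.25 q [ 0.26  0.32  1.43 -0.    1.39  0.27] w 0.0499 F [ 0.3  0.9 -0.3] toolx [-7.e-04 -9.e-04 -1.e+00]
turn about x -0.0044 rad
shift tool mm [59.7 -2.3 -3.9] rows 2 per row [29.8 -1.1 -1.9]
```

View pics/w1.png

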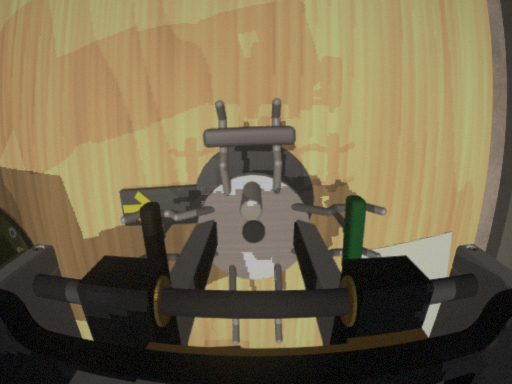

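Peg (252,200) sits between the fingers, as computed. Descend and grip it.

Call:
play_rows:
  deltas:
    - [[15,-2,-3,0,0,0,50],[20,0,0,0,0,0,50],[20,0,0,0,0,0,50],[5,0,0,0,0,0,50],[0,0,0,0,0,0,14],[0,0,0,0,0,0,14],[0,0,0,0,0,0,14],[0,0,0,0,0,0,14]]
  grip_force: 15

```text
time_s: 2.85
ee_pos: [0.5343, 0.1889, 0.1712]
eef_rot: [1.858, 1.57, 0.287]
force: [0.2, 1.1, -0.1]
grip_width: 0.0213
```

Run:
```python
from h import *
plan([.582,.146,.17],0)
snap('wrist','w2'); snap('scene','s2')
```

```text
t 2.85 pos [0.5343 0.1889 0.1712] yaw 0.0 q [0.28 0.37 1.52 0.   1.26 0.28] w 0.0213 F [ 0.2  1.1 -0.1] toolx [ 1.1e-03  3.0e-04 -1.0e+00]
turn about x 0.0 rad
shift tool mm [ 1.2 47.7 42.9] rows 2 per row [ 0.6 23.8 21.5]
```

View pics/w2.png

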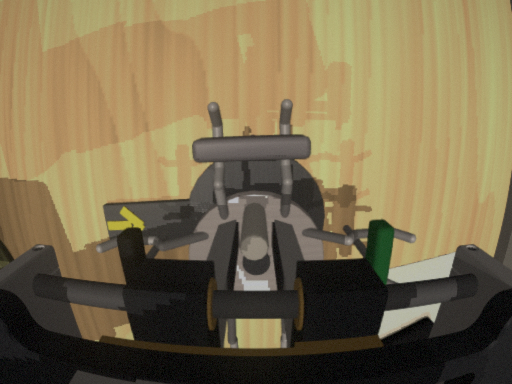

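View pics/s2.png

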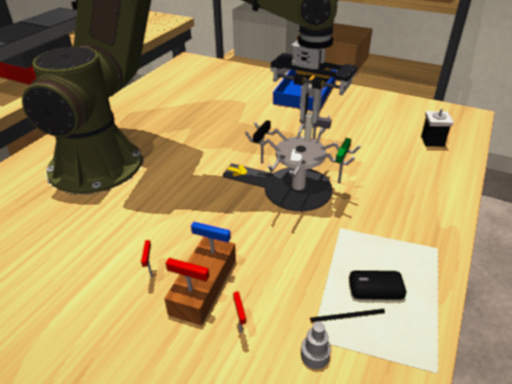

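Call:
play_rows:
  deltas:
    - [[0,0,0,0,0,0,14],[0,0,0,0,0,0,14],[0,4.7,0.2,0,0,0,14],[0,4.7,0.6,0,0,0,14],[0,4.6,1.1,0,0,0,14],[0,4.5,1.6,0,0,0,14],[0,4.2,2.1,0,0,0,14],[0,4.0,2.3,0,0,0,14],[0,3.7,2.9,0,0,0,14],[0,3.5,3.1,0,0,0,14]]

```text
time_s: 3.95
ee_pos: [0.5681, 0.175, 0.171]
eef_rot: [2.585, 1.571, 1.015]
force: [-4.5, -0.1, 6.8]
grip_width: 0.0175
```

Run:
```python
from h import *
plan([.582,.146,.17],0)
```

```text
t 3.95 pos [0.5681 0.175  0.171 ] yaw 0.01 q [0.24 0.43 1.43 0.   1.28 0.24] w 0.0175 F [-4.5 -0.1  6.8] toolx [ 1.e-04  2.e-04 -1.e+00]
turn about x 0.0001 rad
shift tool mm [ 1.  13.9 29. ] rows 1 per row [ 1.  13.9 29. ]
```

Call:
play_rows:
  deltas:
    - [[0,3.1,3.6,0,0,0,14],[0,2.7,3.9,0,0,0,14],[0,2.3,4.1,0,0,0,14],[0,1.8,4.3,0,0,0,14],[0,1.5,4.5,0,0,0,14],[0,1.1,4.7,0,0,0,14],[0,0.4,2,0,0,0,14],[0,0,0,0,0,0,14]]

```text
time_s: 4.75
ee_pos: [0.5804, 0.1476, 0.171]
eef_rot: [-1.489, 1.57, -3.06]
force: [-7.4, -1.8, 8.5]
grip_width: 0.0175
```

Run:
```python
from h import *
plan([.582,.146,.17],0)
c=snap('top','t3'); a=c['img'][115:275,120:260,::-1]; cv2.imwrite('pics/t3c.png',cv2.resize(a,None,fx=3.75,fy=3.75,interpolation=cv2.INTER_CUBIC))
c=snap('scene','s3'); a=c['img'][90:220,210:370,::-1]; cv2.imwrite('pics/s3c.png',cv2.resize(a,None,fx=4.5,fy=4.5,interpolation=cv2.INTER_CUBIC))
```

```text
t 4.75 pos [0.5804 0.1476 0.171 ] yaw -0.01 q [0.19 0.44 1.42 0.   1.29 0.19] w 0.0175 F [-7.4 -1.8  8.5] toolx [-1.1e-03 -1.0e-04 -1.0e+00]
turn about x -0.0001 rad
shift tool mm [1.  1.6 1.6] rows 1 per row [1.  1.6 1.6]
```

View pics/t3c.png

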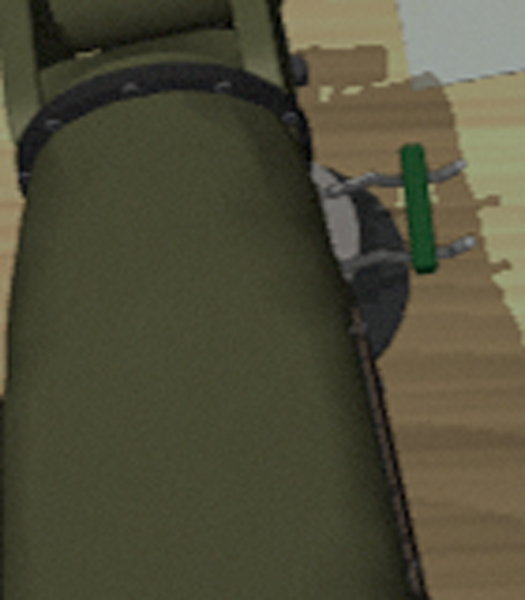

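View pics/s3c.png

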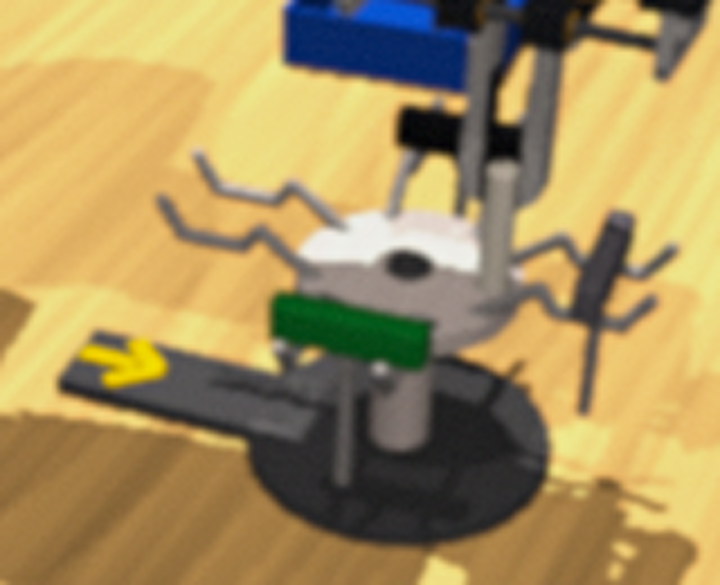

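Run:
```python
from h import *
s=load('s3');F=lambda x,y:(x/4.5+210,y/4.5+90)
A=np.array([.5365,.1433])
a=ray(s,F(198,155),.151);b=ray(s,F(162,200),.151);m=(a+b)/2
g=ray(s,F(278,352),.151);g2=ray(s,F(383,375),.151)
print(a,b,m,np.degrees(np.arctan2(*(m[:2]-A)[::-1])),np.linalg.norm(m[:2]-A), 'acrossdir',np.degrees(np.arctan2(*(a-b)[:2][::-1])))
```

```text
[0.40956689 0.15086737 0.151     ] [0.41360559 0.10114883 0.151     ] [0.41158624 0.1260081  0.151     ] -172.11859228654998 0.12610494569214797 acrossdir 94.64401535023009
```

Call:
play_rows:
  deltas:
    - [[0,0,0,0,0,0,44],[0,0,0,0,0,0,44],[0,0,0,0,0,0,44],[0,0,0,0,0,0,44],[-20,0,0,0,0,0,44],[-30,0,0,0,0,0,44],[-30,0,0,0,0,0,44],[0,-9,30,0.12,0,0,44],[0,-9,30,0.12,0,0,44]]

```text
time_s: 5.75
ee_pos: [0.5594, 0.0888, 0.2509]
eef_rot: [1.859, 1.57, 0.045]
force: [0.2, -0.8, 0.2]
grip_width: 0.044
```

Run:
```python
from h import *
plan([.4915,-.272,.20],-83.8)
```

```text
t 5.75 pos [0.5594 0.0888 0.2509] yaw -13.95 q [ 0.09  0.31  1.41 -0.    1.43  0.34] w 0.044 F [ 0.2 -0.8  0.2] toolx [ 1.2e-03  1.0e-04 -1.0e+00]
turn about x 1.2191 rad
shift tool mm [ 50.8 351.3 106.5] rows 10 per row [ 5.1 35.1 10.7]
```

Call:
play_rows:
  deltas:
    - [[0,0,0,0.136,0,0,44],[0,0,0,0.136,0,0,44],[0,0,0,0.136,0,0,44],[0,0,0,0.136,0,0,44],[0,0,0,0.136,0,0,44],[0,0,0,0.136,0,0,44],[0,0,0,0.136,0,0,44],[0,0,0,0.136,0,0,44],[0,0,0,0.131,0,0,44]]

```text
time_s: 6.65
ee_pos: [0.5594, 0.0891, 0.2503]
eef_rot: [-0.094, 1.571, -3.129]
force: [-0.4, 0.3, -0.5]
grip_width: 0.044
```

Call:
play_rows:
  deltas:
    - [[0,35,11,0,0,0,44],[0,35,11,0,0,0,44],[0,35,11,0,0,0,44],[4,35,11,0,0,0,44],[6,35,11,0,0,0,44],[8,35,11,0,0,0,44],[8,35,11,0,0,0,44],[8,35,10,0,0,0,44],[8,35,10,0,0,0,44],[8,36,10,0,0,0,44]]

```text
time_s: 7.65
ee_pos: [0.4918, -0.273, 0.2002]
eef_rot: [2.571, 1.571, -0.458]
force: [0.1, -0.3, 0.0]
grip_width: 0.0441
```

Call:
play_rows:
  deltas:
    - [[0,0,0,0,0,0,44],[0,0,0,0,0,0,44],[0,0,0,0,0,0,44]]

```text
time_s: 7.95
ee_pos: [0.4925, -0.2709, 0.2007]
eef_rot: [2.728, 1.57, -0.301]
force: [-0.5, -0.4, -0.3]
grip_width: 0.044
```

Run:
```python
from h import *
snap('wrist','w4')
plan([.4915,-.272,.09],-83.8)
c=snap('top','t4'); a=c['img'][115:275,120:260,::-1]; cv2.imwrite('pics/t4c.png',cv2.resize(a,None,fx=3.75,fy=3.75,interpolation=cv2.INTER_CUBIC))
c=snap('scene','s4'); a=c['img'][90:220,210:370,::-1]; cv2.imwrite('pics/s4c.png',cv2.resize(a,None,fx=4.5,fy=4.5,interpolation=cv2.INTER_CUBIC))
```

```text
t 8.0 pos [ 0.4926 -0.2707  0.2008] yaw -83.53 q [-0.57  0.33  1.49  0.    1.32  0.89] w 0.0439 F [ 0.4 -0.   0.4] toolx [ 5.e-04 -2.e-04 -1.e+00]
turn about x 0.0047 rad
shift tool mm [110.8   1.1   1.3] rows 3 per row [36.9  0.4  0.4]
```

View pics/w4.png

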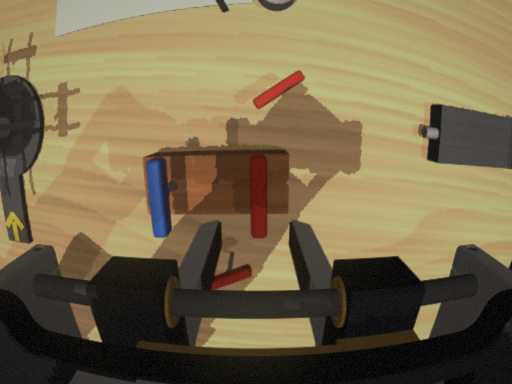

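View pics/t4c.png

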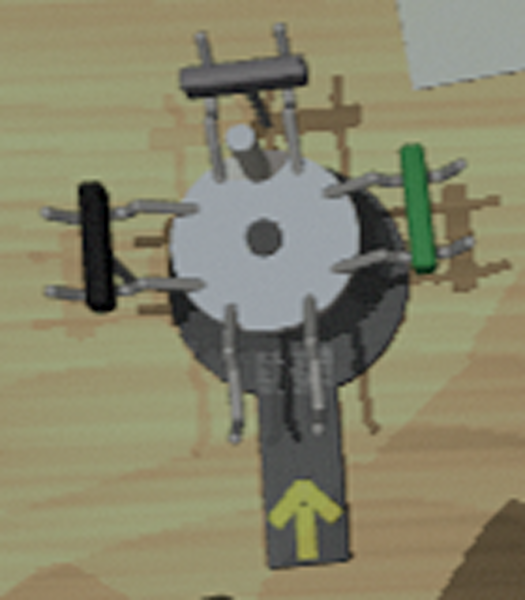

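View pics/s4c.png

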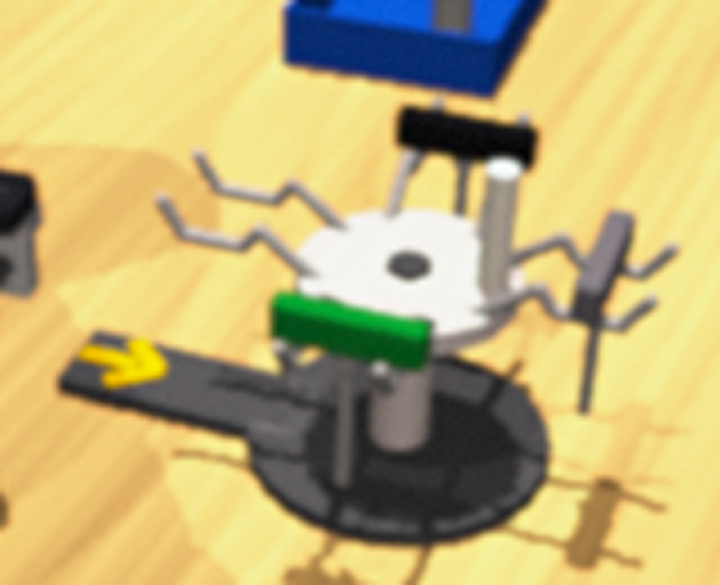

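Call:
play_rows:
  deltas:
    - [[30,1,1,0.004,0,0,44],[30,0,0,0,0,0,44],[30,0,0,0,0,0,44],[20,0,0,0,0,0,44],[3,0,0,0,0,0,44],[0,0,0,0,0,0,10],[0,0,0,0,0,0,10],[0,0,0,0,0,0,10],[0,0,0,0,0,0,10],[0,0,0,0,0,0,10]]
  grip_force: 30

```text
time_s: 9.1
ee_pos: [0.4917, -0.2729, 0.0883]
eef_rot: [2.554, 1.569, -0.479]
force: [0.2, 0.6, 4.8]
grip_width: 0.0157
```

Run:
```python
from h import *
plan([.4915,-.272,.25],-83.8)
snap('wrist','w5')
c=snap('scene','s5'); a=c['img'][200:350,100:300,::-1]; cv2.imwrite('pics/s5c.png',cv2.resize(a,None,fx=4,fy=4,interpolation=cv2.INTER_CUBIC))
t=load('t4'); f=lambda x,y:(x/3.75+120,y/3.75+115)
A=np.array([.5368,.1428,0])
for n,p,z in(('tip',f(235,436),.151),('tip',f(318,428),.151),('mid',f(276.5,432),.151),('peg',f(242,137),.19),('ax',f(264,238),.12),('roots',f(271,303),.125)):
    P=ray(t,p,z);d=P-A;print(n,P.round(4),np.degrees(np.arctan2(d[1],d[0])).round(1),np.hypot(d[0],d[1]).round(4))
```

```text
t 9.1 pos [ 0.4917 -0.2729  0.0883] yaw -83.83 q [-0.57  0.45  1.61  0.    1.08  0.89] w 0.0157 F [0.2 0.6 4.8] toolx [ 1.3e-03 -7.0e-04 -1.0e+00]
turn about x -0.0005 rad
shift tool mm [-1.617e+02 -8.000e-01 -1.000e-01] rows 5 per row [-32.3  -0.2  -0. ]
tip [0.4073 0.1556 0.151 ] 174.3 0.1301
tip [0.41  0.106 0.151] -163.8 0.132
mid [0.4087 0.1308 0.151 ] -174.7 0.1287
peg [0.5815 0.144  0.19  ] 1.6 0.0447
ax [0.5373 0.142  0.12  ] -55.5 0.0009
roots [0.4938 0.1372 0.125 ] -172.6 0.0434
```

View pics/s5c.png

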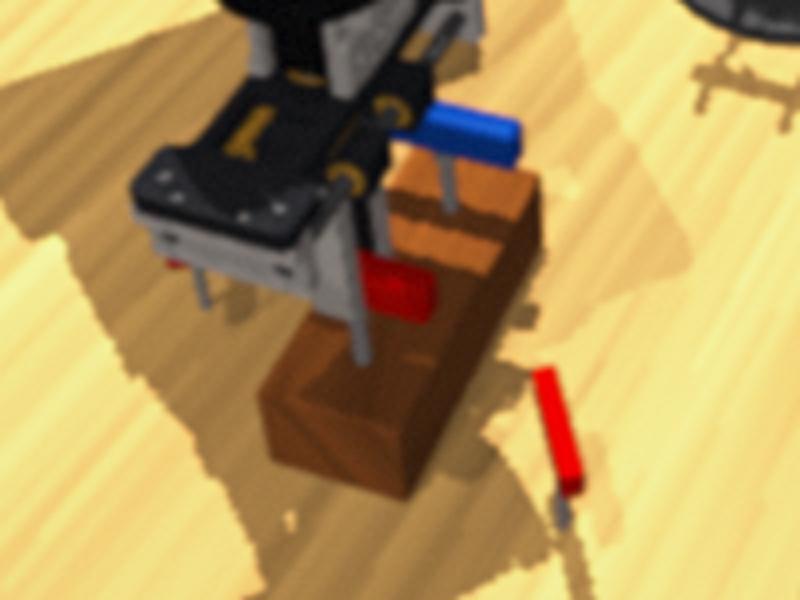

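View pics/w5.png

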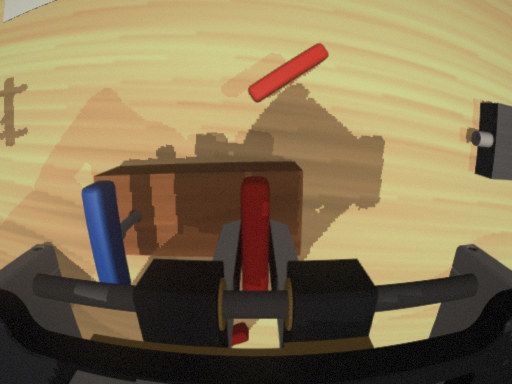

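Call:
play_rows:
  deltas:
    - [[-10,0,0,0,0,0,10],[-15,0,0,0,0,0,10],[-20,0,0,0,0,0,10],[-25,0,0,0,0,0,10],[-30,0,0,0,0,0,10],[-30,0,0,0,0,0,10],[-25,0,0,0,0,0,10],[-20,0,0,0,0,0,10]]

```text
time_s: 10.0
ee_pos: [0.4912, -0.2727, 0.2647]
eef_rot: [2.42, 1.57, -0.613]
force: [-0.3, 0.2, -1.0]
grip_width: 0.0158
```

Run:
```python
from h import *
plan([.437,.134,.26],4.7)
snap('wrist','w6')
c=snap('scene','s6'); a=c['img'][100:350,100:366,::-1]; cv2.imwrite('pics/s6c.png',cv2.resize(a,None,fx=2.4,fy=2.4,interpolation=cv2.INTER_CUBIC))
```

```text
t 10.0 pos [ 0.4912 -0.2727  0.2647] yaw -83.83 q [-0.57  0.29  1.4  -0.    1.45  0.89] w 0.0158 F [-0.3  0.2 -1. ] toolx [ 1.e-03 -7.e-04 -1.e+00]
turn about x -1.5451 rad
shift tool mm [   4.3  -20.7 -409.8] rows 11 per row [  0.4  -1.9 -37.3]
```

View pics/s6c.png

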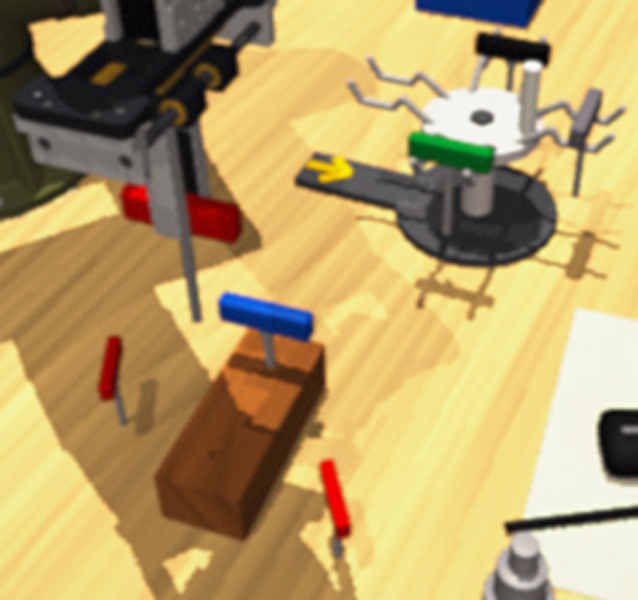

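The key is out, held upright. Turn and carry it.

Call:
play_rows:
  deltas:
    - [[0,0,0,-0.14,0,0,10],[0,0,0,-0.14,0,0,10],[0,0,0,-0.14,0,0,10],[0,0,0,-0.14,0,0,10],[0,0,0,-0.14,0,0,10],[0,0,0,-0.14,0,0,10],[0,0,0,-0.14,0,0,10],[0,0,0,-0.14,0,0,10],[0,0,0,-0.14,0,0,10],[0,0,0,-0.14,0,0,10]]

```text
time_s: 11.1
ee_pos: [0.4909, -0.2725, 0.2611]
eef_rot: [-2.076, 1.569, 2.579]
force: [0.0, 0.1, -0.8]
grip_width: 0.0155
```

Call:
play_rows:
  deltas:
    - [[0,0,0,-0.145,0,0,10],[0,-2,-25,0,0,0,10],[0,-2,-40,0,0,0,10],[0,-2,-40,0,0,0,10],[0,-2,-40,0,0,0,10],[0,-2,-40,0,0,0,10],[0,-2,-40,0,0,0,10],[0,-2,-40,0,0,0,10],[0,-2,-40,0,0,0,10],[0,-2,-40,0,0,0,10]]

```text
time_s: 12.1
ee_pos: [0.4442, 0.0711, 0.2615]
eef_rot: [-1.542, 1.569, -3.031]
force: [0.8, -0.2, -1.8]
grip_width: 0.0156
```

Call:
play_rows:
  deltas:
    - [[0,-2,-40,0,0,0,10],[0,-1,-25,0,0,0,10],[0,0,0,0,0,0,10],[0,0,0,0,0,0,10],[0,0,0,0,0,0,10]]

```text
time_s: 12.6
ee_pos: [0.4368, 0.1334, 0.262]
eef_rot: [-1.229, 1.57, -2.718]
force: [-0.4, -0.1, -1.6]
grip_width: 0.0158
```

Run:
```python
from h import *
plan([.437,.134,.26],4.7)
snap('wrist','w7')
c=snap('scene','s7'); a=c['img'][60:220,190:370,::-1]; cv2.imwrite('pics/s7c.png',cv2.resize(a,None,fx=3.75,fy=3.75,interpolation=cv2.INTER_CUBIC))
```

```text
t 12.6 pos [0.4368 0.1334 0.262 ] yaw 4.66 q [ 0.22  0.05  1.68 -0.    1.41  0.14] w 0.0158 F [-0.4 -0.1 -1.6] toolx [-8.e-04 -3.e-04 -1.e+00]
turn about x -0.0008 rad
shift tool mm [ 2.   0.3 -0.6] rows 1 per row [ 2.   0.3 -0.6]
```

View pics/s7c.png

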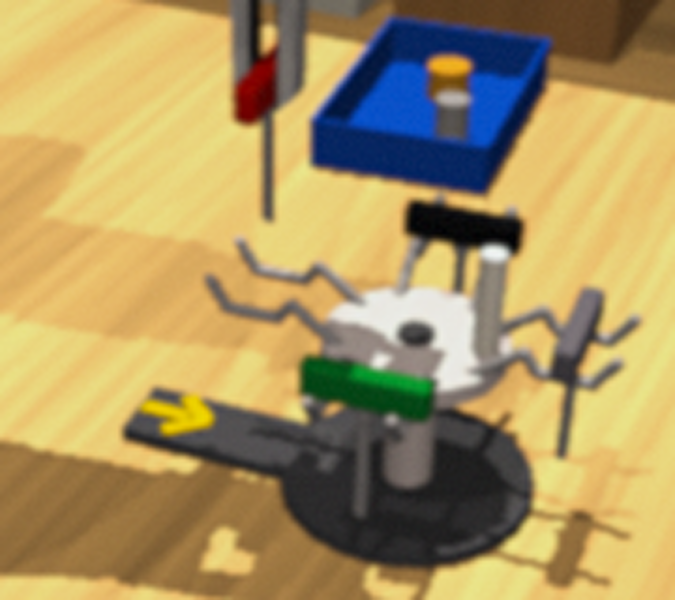

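View pics/w7.png

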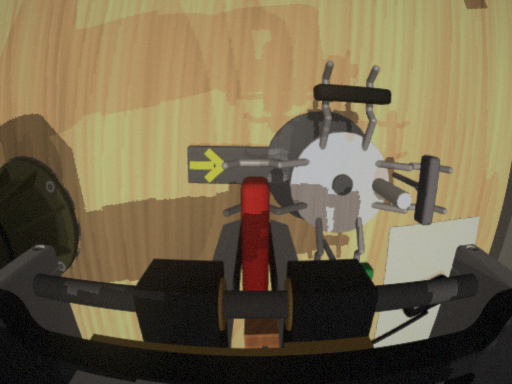

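Run:
```python
from h import *
s=load('s7')
print(((proj(s,[[.437,.134,.184],[.437,.134,.264],[.437,.134,.133],[.434,.174,.276],[.440,.094,.276]])-[190,60])*3.75).round(0))
P=ray(s,(268/3.75+190,215/3.75+60),.184);print(P)
```

```text
[[267. 217.]
 [267.  97.]
 [267. 288.]
 [291.  52.]
 [241. 106.]]
[0.43655021 0.13667985 0.184     ]
```

Shaft tip is where predicted (268,215 vs 267,217). Descend.

Call:
play_rows:
  deltas:
    - [[12,0,0,0,0,0,10],[20,0,0,0,0,0,10],[25,0,0,0,0,0,10],[25,0,0,0,0,0,10],[20,0,0,0,0,0,10],[12,0,0,0,0,0,10],[0,0,0,0,0,0,10],[0,0,0,0,0,0,10]]

```text
time_s: 13.5
ee_pos: [0.437, 0.1341, 0.1489]
eef_rot: [1.748, 1.57, 0.259]
force: [0.3, -0.0, -0.5]
grip_width: 0.0158
```

Run:
```python
from h import *
plan([.437,.134,.1315],4.7)
c=snap('scene','s8'); a=c['img'][60:220,190:370,::-1]; cv2.imwrite('pics/s8c.png',cv2.resize(a,None,fx=3.75,fy=3.75,interpolation=cv2.INTER_CUBIC))
```

```text
t 13.5 pos [0.437  0.1341 0.1489] yaw 4.69 q [0.22 0.15 1.84 0.   1.15 0.14] w 0.0158 F [ 0.3 -0.  -0.5] toolx [ 4.e-04  1.e-04 -1.e+00]
turn about x -0.0002 rad
shift tool mm [17.4 -0.1  0.1] rows 1 per row [17.4 -0.1  0.1]
```

View pics/s8c.png

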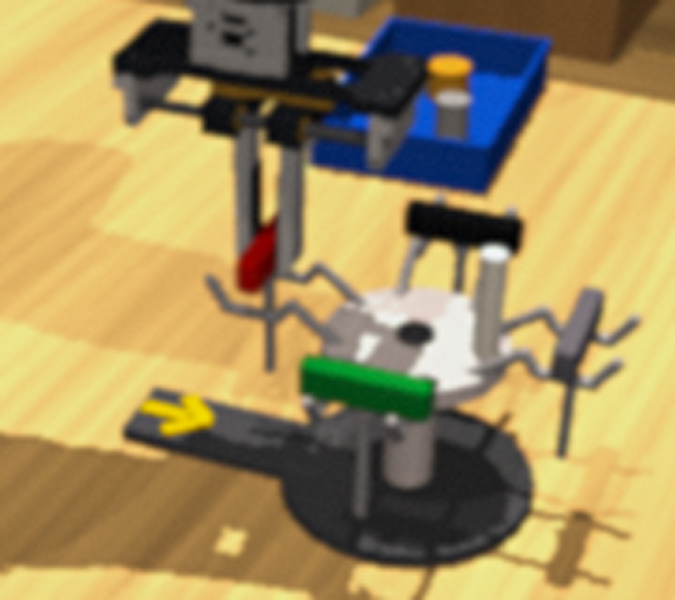

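Call:
play_rows:
  deltas:
    - [[6,0,0,0,0,0,10],[5,0,0,0,0,0,10],[3,0,0,0,0,0,10],[2,0,0,0,0,0,10],[0,0,0,0,0,0,10],[0,0,0,0,0,0,10]]

```text
time_s: 14.15
ee_pos: [0.4368, 0.1342, 0.1325]
eef_rot: [2.208, 1.571, 0.719]
force: [0.2, 0.5, -1.0]
grip_width: 0.0158
```

Call:
play_rows:
  deltas:
    - [[1,0,0,0,0,0,10],[1,0,0,0,0,0,10],[0,0,0,0,0,0,10],[0,0,0,0,0,0,10]]

```text
time_s: 14.55
ee_pos: [0.437, 0.1342, 0.1312]
eef_rot: [1.682, 1.57, 0.193]
force: [-4.2, -0.7, 8.2]
grip_width: 0.016
```

Run:
```python
from h import *
plan([.437,.134,.1315],4.7)
c=snap('scene','s9'); a=c['img'][60:220,190:370,::-1]; cv2.imwrite('pics/s9c.png',cv2.resize(a,None,fx=3.75,fy=3.75,interpolation=cv2.INTER_CUBIC))
```

```text
t 14.55 pos [0.437  0.1342 0.1312] yaw 4.7 q [ 0.22  0.17  1.86 -0.    1.11  0.14] w 0.016 F [-4.2 -0.7  8.2] toolx [ 8.e-04  2.e-04 -1.e+00]
turn about x -0.0 rad
shift tool mm [-0.3 -0.   0.2] rows 1 per row [-0.3 -0.   0.2]
```

View pics/s9c.png

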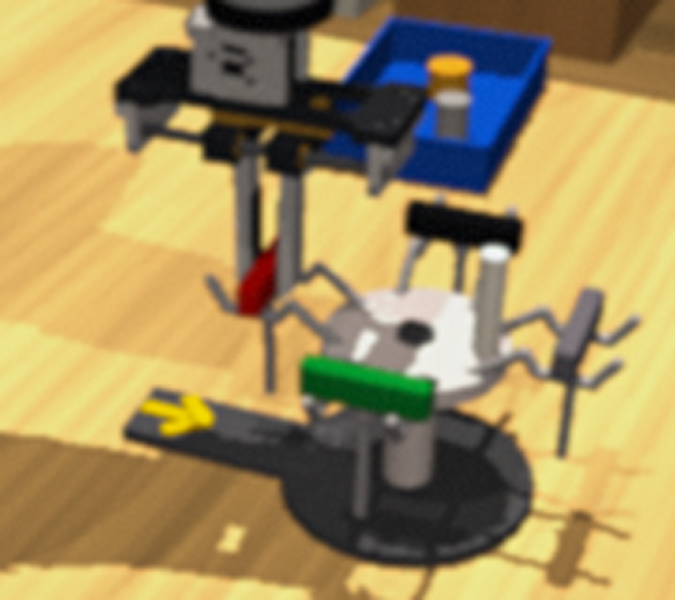

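Contact at exactly the predicted height (8 N). Release, opening modestly, and rise.

Call:
play_rows:
  deltas:
    - [[0,0,0,0,0,0,18],[0,0,0,0,0,0,24],[0,0,0,0,0,0,32],[0,0,0,0,0,0,38],[0,0,0,0,0,0,38],[0,0,0,0,0,0,38]]

```text
time_s: 15.2
ee_pos: [0.4368, 0.1342, 0.1304]
eef_rot: [-1.3, 1.571, -2.789]
force: [1.3, 0.2, 0.7]
grip_width: 0.038
```

Run:
```python
from h import *
plan([.437,.134,.1315],4.7)
snap('wrist','w10')
c=snap('scene','s10'); a=c['img'][60:220,190:370,::-1]; cv2.imwrite('pics/s10c.png',cv2.resize(a,None,fx=3.75,fy=3.75,interpolation=cv2.INTER_CUBIC))
```

```text
t 15.2 pos [0.4368 0.1342 0.1304] yaw 4.7 q [ 0.22  0.18  1.86 -0.    1.1   0.14] w 0.038 F [1.3 0.2 0.7] toolx [-1.e-04 -0.e+00 -1.e+00]
turn about x -0.0 rad
shift tool mm [-1.1  0.2  0.2] rows 1 per row [-1.1  0.2  0.2]
```

View pics/s10c.png

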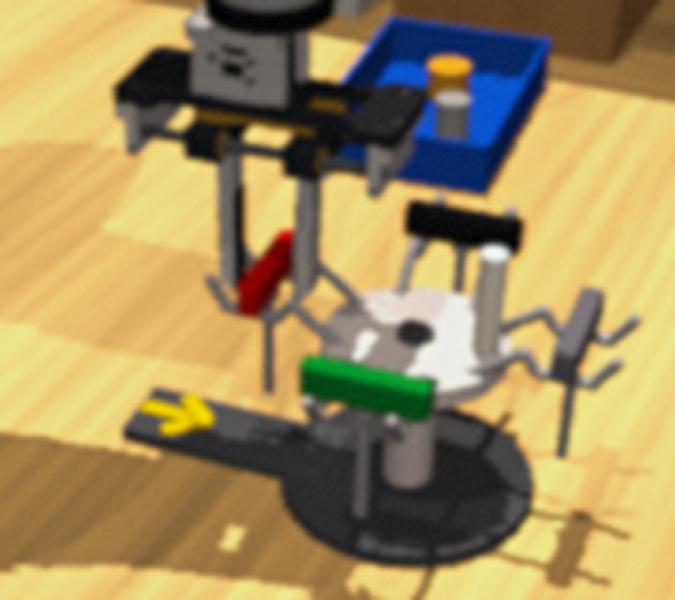

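View pics/w10.png

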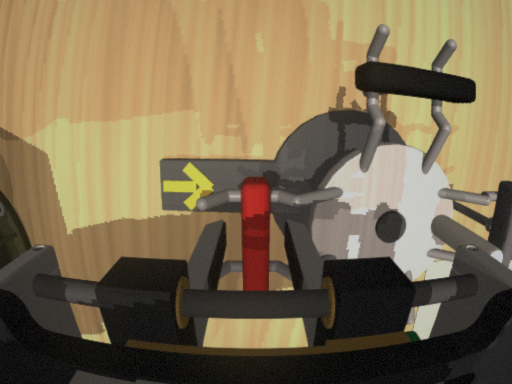

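The key rests across both prongs (bar at about (255,235) in the wrist view), clear of the fingers. Rise and move back.

Call:
play_rows:
  deltas:
    - [[-8,0,0,0,0,0,38],[-15,0,0,0,0,0,38],[-25,0,0,0,0,0,38],[-25,0,0,0,0,0,38],[-25,0,0,0,0,0,38],[-25,0,0,0,0,0,38],[0,-10,-20,0,0,0,38],[0,-15,-35,0,0,0,38],[0,-15,-35,0,0,0,38],[0,-15,-35,0,0,0,38]]

```text
time_s: 16.3
ee_pos: [0.3709, 0.2553, 0.2542]
eef_rot: [2.025, 1.57, 0.536]
force: [0.1, -0.2, -0.2]
grip_width: 0.0382
```

Call:
play_rows:
  deltas:
    - [[0,-15,-35,0,0,0,38],[0,-15,-35,0,0,0,38],[0,-10,-30,0,0,0,38],[0,0,0,0,0,0,38],[0,0,0,0,0,0,38]]

```text
time_s: 16.8
ee_pos: [0.3235, 0.3507, 0.2537]
eef_rot: [0.881, 1.571, -0.607]
force: [0.2, 0.4, 0.2]
grip_width: 0.0381
```

Run:
```python
from h import *
plan([.437,.134,.1315],4.7)
c=snap('top','t11'); a=c['img'][115:275,120:260,::-1]; cv2.imwrite('pics/t11c.png',cv2.resize(a,None,fx=3.75,fy=3.75,interpolation=cv2.INTER_CUBIC))
c=snap('scene','s11'); a=c['img'][100:350,130:370,::-1]; cv2.imwrite('pics/s11c.png',cv2.resize(a,None,fx=2.4,fy=2.4,interpolation=cv2.INTER_CUBIC))
```

```text
t 16.8 pos [0.3235 0.3507 0.2537] yaw 4.77 q [ 0.75  0.1   1.65 -0.    1.39  0.67] w 0.0381 F [0.2 0.4 0.2] toolx [ 1.e-04 -1.e-04 -1.e+00]
turn about x 0.0013 rad
shift tool mm [122.3  95.4 225.3] rows 7 per row [17.5 13.6 32.2]
```

View pics/t11c.png

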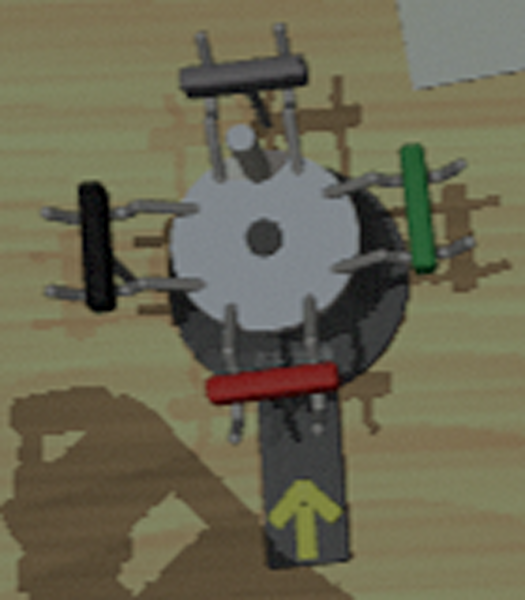

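View pics/s11c.png

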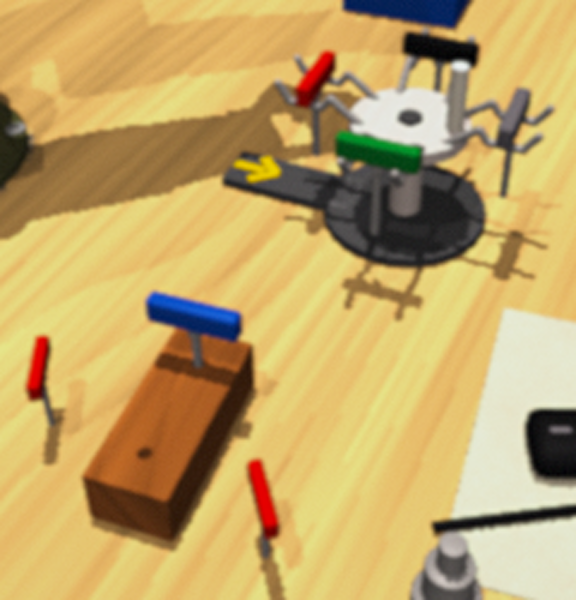

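The red bar (272,383 in the top crop) lies across both prongs, lined up with the arrow. The blue key is undisturbed.

```bash
python3 -c "
from h import *
print(hand_in())"
```

```text
the job is handed in; nothing more can be done
None
```

I turned the carousel by its peg until the empty hook faced the yellow arrow. Then I moved the full-size red key from the stand to that hook and handed the job in at about 17 s; no verdict was reported.

- **Hook at the arrow:** the hook is at about 185° and the arrow at about 184°. My separate readings of the hook's angle spread from 181.6° to 188°, all inside the 11° limit.
- **Key hung:** the prongs took the load at the predicted height, about 8 N with the tool at 0.131 m. In the last pictures the key hangs level across both prongs and upright, matching the three fixed keys.
- **Left alone:** the blue key looks unmoved in the stand. The gripper is well clear, with force readings near zero.

No final check failed.

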